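Shut a twin-lidded fastener case and hold its outer lid up

TASK

Lift the spirit level off the open tool case and lay it lengthwise on the rubber mat without dropping it. Then swing the case's two lids, the inner cover nested under the outer lid, down together until both are fully shut, without letting the lid slam. Finally raise the outer lid alone to about 60 degrees, leaving the inner cover shut over the fasteners, and finish while holding it there in the gripper (it falls shut if let go); leave everything else on the bench where it is.

Things in the scene. Friction and masses are not known exactly. Their poses are not given: they have to be found in the camera images.
- case: grey plastic tool case, fixed: base 200 (its x) by 280 (its y) by 85 mm high, walls 9 mm, fasteners in compartments. Origin: centre of its underside. Its -x side is the front, where the handle comes when shut; both lids hinge on the top of its +x side. At the start its front faces the robot's right (world -y), turned up to 20 degrees either way.
- outer_lid: grey ribbed shell 200 x 280 x 46 mm deep, 0.45 kg. Origin: middle of the hinge pin, 87 mm above the bench; pin along its y. Shut, its axes are the case's; open, it is turned about its +y by the opening angle (0 shut; it starts leaning back on its stop at 1.75 rad). The hinge is nearly free: the lid rests on its stop past upright and falls shut from below 1.2 rad unless held. Rubber buffers under it press on the inner cover.
- inner_cover (a joint): angle of the inner cover in rad: 0 shut, grows as it opens; starts at 1.50 to 1.72, standing just in front of the outer lid. Flat white plastic plate 186 x 264 x 4 mm on the same hinge pin, 0.13 kg. Its hinge is stiff (0.15 N m): it stays at any angle, the outer lid's buffers push it down all the way and it shuts as the outer lid shuts.
- handle_mid (a point): middle (on the axis) of the outer lid's black bar handle: round bar 12 mm thick, 100 mm long, parallel to the pin, on two end legs, 38 mm out from the lid's front edge (clear gap 32 mm). In the lid's frame 238 mm to -x and 22 mm to +z of the pin. Lid open: its topmost part; shut: at the front, 109 mm above the bench. The bar can turn between a gripper's pads.
- inner_tab (a point): pull tab of the inner cover, 26 mm wide, 4 mm thick, standing out 14 mm from the case's front edge through a notch in the outer lid's front wall, 98 mm to the case's +y side of the middle. The point is near the tab's middle.
- level: aluminium spirit level with black end caps and clear vials, 360 (its x) by 24 (its y) by 50 mm high (z), 0.28 kg; origin: centre of its underside. At the start it stands on its long edge across the case's two side walls (underside 85 mm above the bench), roughly parallel to the hinge, and would stop the lids.
- mat: black rubber mat, fixed, 460 (its x) by 150 (its y) by 4 mm, to the robot's right of the case; origin: centre of its underside.
- tape_roll: roll of masking tape lying flat, 90 mm across, 25 mm high, in front of the case; leave alone. Origin: centre of its underside.
- tape_measure: pocket tape measure, 66 by 34 by 60 mm high, in front of the case; leave alone. Origin: centre of its underside.
- screw_box: cardboard box of screws, 110 by 70 by 50 mm high, behind the case's hinge side; leave alone. Origin: centre of its underside.
- spray_can: spray can, 66 mm across, 217 mm high with its cap, at one side; leave alone. Origin: centre of its underside.
- cleaner_bottle: green plastic cleaner bottle, 72 mm across, 210 mm high, at one side; leave alone. Origin: centre of its underside.
- paint_tin: small paint tin, 96 mm across, 110 mm high, at one side; leave alone. Origin: centre of its underside.
- cartridge: white sealant cartridge standing up, 48 mm across, 250 mm high with its nozzle, at one side; leave alone. Origin: centre of its underside.
- screwdriver: screwdriver lying on the bench beside the case, on the robot's side, under the level's end, 200 mm long along its x; leave alone. Origin: under the middle of its length.

How it is judged:
By the outcome, as a careful person would: the job done as asked, in the order asked, and still so for the second after the job is handed in, while the arm keeps its last pose, push and grip.
It also fails if it takes over 64 s, if anything falls off the work surface, if the arm or the gripper's body presses on something with over 40 N, if the wrist force passes 120 N, or if a joint passes its speed limit or range.

ROBOT

A 7-joint arm with a two-finger parallel gripper is mounted at the origin on the work surface. World frame = base frame: x ahead of the robot, y to its left, z up, the work surface at z = 0. Lengths are in m, angles in rad, forces in N, time in s.
With the tool pointing down it reaches from about 0.4 to 0.85 m from the base axis. Payload 4.5 kg.
Tool frame: the origin (TCP) lies between the finger pads; the fingertips stand 19 mm ahead of it and the grasp point (between the pads) is the TCP; z points along the fingers, y is the direction in which the jaws open and shut (so a half turn about z gives the same grasp; the last joint's range is limited). The gripper opens to 88 mm and grips with 3 to 60 N. Pads are 18 mm wide; open, the fingers measure 123 mm over their backs; the gripper's body (75 mm by 187 mm) begins 45 mm behind the grasp point.
Start: joints at [-1.274, 0.689, -0.195, 1.565, 0.157, 0.902, -0.215], TCP at [0.162, 0.604, 0.222] pointing down, gripper open.
Joint ranges: [-3.01, 3.01], [-0.46, 2.08], [-1.47, 1.51], [0.13, 2.56], [-1, 4.14], [0.04, 2.09], [-2.66, 2.66]. Speed limits (rad/s): [2.57, 2.57, 3.14, 3.14, 3.14, 3.14, 3.14].

INTERFACE

Orientations are given as a unit quaternion [x, y, z, w].
In Python, from plant import status, snapshot, finish_job, cut_out, tip_of gives the robot as it stands. The module is installed in compiled form; this text tells all that it offers.
- The arm moves only by the tool carry_out, never from a script. Its arguments are lists of equal length, an entry for each row: "linear": the shift along the world's x, y, z in m, a list of three; "roll": the turn about the world's z in rad. A call has 1 to 8 rows; each row is the pose to reach, as a shift and turn from the pose measured when the call began; what a row does not reach only later rows make up. A row lasts 1/12 s, in which the tool goes at most 41.7 mm and 7.16 degrees, less where a joint would pass 70% of its speed; a pose out of reach is approached as far as the arm can. A call with a gripper value outside its range is refused whole. "gripper" is the opening, from 0 (shut) to 1 (fully open), set as the call begins (left out, the last holds). The fingers move at their own pace and stop on an object; "grip_force" is the grip in N (left out, the last holds). Time passes only in rows, so rows that repeat a pose let the fingers close. It gives the time, the measured TCP pose, the force and the opening at its end, in the units of the state.
- status.get_state(): the state, without advancing time (a new reading comes with each control period).
- snapshot(name): name is "scene" or "top" or "wrist"; returns a dict with "img" (480x640x3 uint8, red, green, blue), "range_z" (480x640 float32, m along the optical axis (not along the pixel's ray), 0 where there is no reading), "fx", "fy", "cx", "cy" (pixels), "world_from_camera" (4x4, takes a point from camera to world coordinates). Camera axes: x right, y down, z forward; pixel columns grow to the right and rows downward; lengths in m; the calibration is good to about 2 mm. A picture is of the moment at which its call begins.
- finish_job(): hands the job in, once; it reports no verdict.
Trained networks look in a picture, given as the dict that the camera call returned (one of the last four; its "shot" number tells which), for a name from the list of things; names that differ only in an ending like _2 or _b are one class to them, and where a whole thing is asked for, a point or a joint stands for the part that bears it (a point fixed in the world has none). Each returns a list of dicts, best first, with "confidence" (0 to 1); they miss things now and then, are a little off and sometimes report something else, mostly with a low value. They report only what shows in the picture. A call takes as long as a camera call.
- cut_out(picture, query): "region" (480x640 bool, what is visible of it) and "pixel" ([column, row] in pixels, amid what is visible of it).
- tip_of(picture, query): "pixel" ([column, row] in pixels: a listed point, or the origin of a listed thing).
The state is a dict: "clock": time; "q": joint angles; "qd": joint speeds; "joint_torque": joint torques, N m; "tool_pos": TCP position; "eef_rot": TCP orientation; "contact_force": force on the tool from outside, world axes, zero at the start; "moment": the same for the moment, N m; "opening": opening from 0.0 (shut) to 1.0 (fully open).
Only numpy, scipy, OpenCV 4.12 (cv2) and the standard library are available. Lean on these libraries where they do the work, as an engineer would, in place of code of your own. Each camera call takes 0.05 s, during which the arm holds its last target.

## Working session

There is one attempt and no reset: what is moved stays moved. The work goes in short steps, Python scripts to look and compute and a tool call to move; the robot and the scene stay as the last step left them, time stands still between calls to the robot, and variables do not carry over. Pictures are saved under pics/ and viewed, and the job is handed in when it is done.

Besides the shell and the picture viewer there is one more tool, called as name(argument=value, ...), one argument or row to a line, values as JSON. carry_out: Moves the arm, as the interface text tells. Its arguments: {"type":"object","properties":{"linear":{"type":"array"},"roll":{"type":"array"},"gripper":{"type":"number"},"grip_force":{"type":"number"}},"required":["linear","roll"]}

```bash
mkdir -p pics; ls
cat > h.py <<'E'
import numpy as np, cv2
from plant import status, snapshot, finish_job, cut_out, tip_of
def save(p,n): cv2.imwrite(f'pics/{n}.png',p['img'][:,:,::-1])
def world(p,u,v,z=None):
    z = p['range_z'][int(round(v)),int(round(u))] if z is None else z
    c=np.array([(u-p['cx'])/p['fx']*z,(v-p['cy'])/p['fy']*z,z,1.])
    return (np.array(p['world_from_camera'])@c)[:3]
def cloud(p,m):
    v,u=np.nonzero(m&(p['range_z']>0)); z=p['range_z'][v,u]
    c=np.stack([(u-p['cx'])/p['fx']*z,(v-p['cy'])/p['fy']*z,z,np.ones_like(z)])
    return (np.array(p['world_from_camera'])@c)[:3].T
def proj(p,w):
    c=np.linalg.inv(np.array(p['world_from_camera']))@np.append(w,1); return p['fx']*c[0]/c[2]+p['cx'],p['fy']*c[1]/c[2]+p['cy']
E
python3 - <<'E'
from h import *
s=status.get_state()
for k in s: print(k,np.round(s[k],3))
for n in ['scene','top','wrist']:
    p=snapshot(n); save(p,n+'0'); print(n,np.round(p['world_from_camera'],3).tolist(),p['fx'])
    np.savez(f'{n}0.npz',**{k:p[k] for k in ['img','range_z','fx','fy','cx','cy','world_from_camera']})
    if n!='wrist':
      for q in ['level','mat','case','outer_lid','inner_cover','handle_mid','inner_tab','tape_roll','tape_measure','screw_box','spray_can','cleaner_bottle','paint_tin','cartridge','screwdriver']:
        c=cut_out(p,q)
        if c:
            P=cloud(p,c[0]['region']); print(q,round(c[0]['confidence'],2),np.round(c[0]['pixel']),np.round(np.percentile(P,[2,50,98],axis=0),3).tolist() if len(P) else None)
E
```

```text
pics
clock 0.0
q [-1.274  0.69  -0.195  1.566  0.157  0.903 -0.215]
qd [ 0.001 -0.001  0.002  0.001  0.002 -0.     0.   ]
joint_torque [ 0.0000e+00 -5.2758e+01 -1.2670e+00 -1.5343e+01 -5.3000e-02  7.0000e-03
  0.0000e+00]
tool_pos [0.162 0.603 0.221]
eef_rot [ 0.131  0.991 -0.001 -0.   ]
contact_force [0.248 0.162 0.651]
moment [-0.003 -0.005 -0.013]
opening 0.997
scene [[-0.809, 0.526, -0.265, 1.013], [0.588, 0.728, -0.352, 0.613], [0.007, -0.441, -0.898, 1.645], [0.0, 0.0, 0.0, 1.0]] 613.0896368277938
level 0.83 [349. 248.] [[0.37, 0.035, 0.003], [0.549, 0.073, 0.129], [0.718, 0.105, 0.14]]
mat 0.67 [258. 176.] [[0.346, -0.415, -0.007], [0.578, -0.331, 0.002], [0.787, -0.25, 0.011]]
case 0.79 [357. 272.] [[0.41, -0.025, -0.0], [0.572, 0.154, 0.087], [0.712, 0.271, 0.318]]
outer_lid 0.74 [377. 284.] [[0.444, 0.186, 0.087], [0.595, 0.241, 0.275], [0.715, 0.276, 0.322]]
inner_cover 0.6 [379. 268.] [[0.445, 0.123, 0.021], [0.553, 0.206, 0.267], [0.699, 0.227, 0.295]]
inner_tab 0.88 [381. 269.] [[0.444, 0.12, 0.019], [0.548, 0.206, 0.267], [0.696, 0.228, 0.295]]
tape_roll 0.69 [295. 223
[... 1616 characters left out ...]
0.096, 0.002], [0.418, -0.061, 0.057], [0.439, -0.027, 0.066]]
spray_can 0.81 [145. 309.] [[0.337, 0.471, 0.018], [0.366, 0.483, 0.182], [0.396, 0.522, 0.222]]
cleaner_bottle 0.68 [509. 252.] [[0.522, -0.55, 0.011], [0.548, -0.512, 0.159], [0.584, -0.493, 0.213]]
paint_tin 0.69 [510. 250.] [[0.522, -0.546, 0.01], [0.549, -0.511, 0.158], [0.585, -0.493, 0.213]]
cartridge 0.9 [523. 288.] [[0.434, -0.619, -0.002], [0.454, -0.535, 0.157], [0.488, -0.525, 0.239]]
screwdriver 0.61 [298. 313.] [[0.349, 0.039, 0.008], [0.365, 0.081, 0.022], [0.382, 0.221, 0.031]]
wrist [[0.259, 0.934, 0.247, 0.1], [0.966, -0.251, -0.066, 0.621], [0.001, 0.256, -0.967, 0.384], [0.0, 0.0, 0.0, 1.0]] 348.92867986195506
```

View pics/scene0.png

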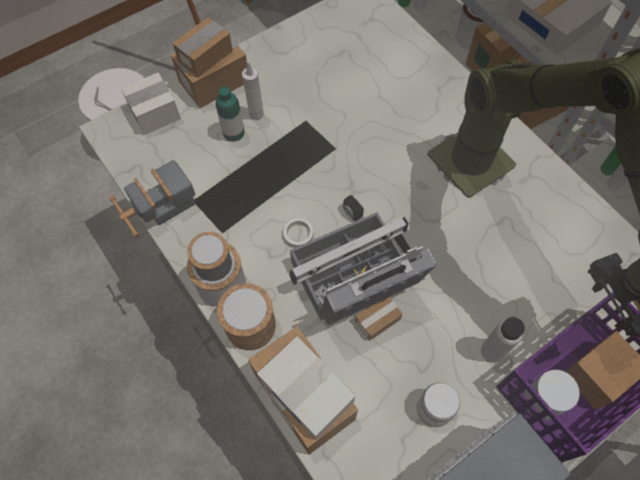

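View pics/top0.png

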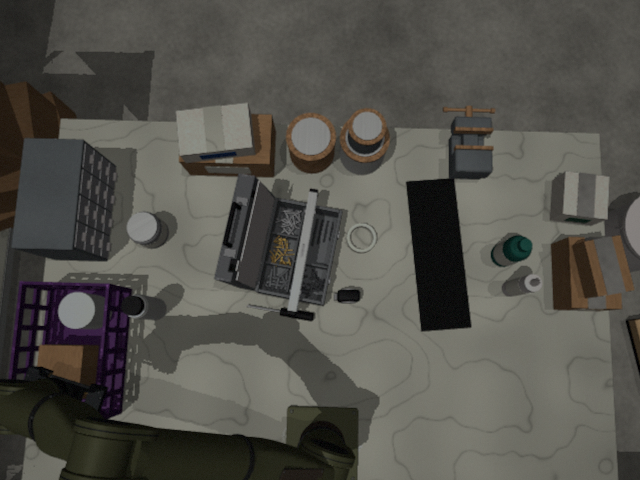

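```bash
cat > fit.py <<'E'
from h import *
def load(n):
    d=np.load(n); return {k:d[k] for k in d.files}
if __name__=='__main__':
  for n in ['top0','scene0']:
    p=load(n+'.npz'); P=cloud(p,np.ones((480,640),bool))
    box=(P[:,0]>.33)&(P[:,0]<.76)&(P[:,1]>-.03)&(P[:,1]<.29)
    def rect(m,name):
        Q=P[m][:,:2].astype(np.float32); r=cv2.minAreaRect(Q); print(n,name,len(Q),np.round(r[0],4),np.round(r[1],4),round(r[2],2),'medz',np.round(np.median(P[m][:,2]),4))
    lev=box&(P[:,2]>.12)&(P[:,2]<.15)&(P[:,1]<.135)
    rect(lev,'level'); 
    mat=None
    rect(box&(P[:,2]>.29),'lidtop')
    rect(box&(P[:,2]>.305),'lidtop305')
    for a in np.arange(.40,.74,.04):
        m=box&(abs(P[:,0]-a)<.01)
        Q=P[m]
        t=[]
        for z in [.1,.14,.18,.22,.25,.27]:
            k=(abs(Q[:,2]-z)<.012)&(Q[:,1]>.12); t.append((round(float(Q[k,1].min()),3),int(k.sum())) if k.any() else None)
        print(round(a,2),t)
E
python3 fit.py
python3 - <<'E'
from fit import *
for n in ['top0','scene0']:
    p=load(n+'.npz'); im=p['img'][:,:,::-1]
    c=(220,170,360,330) if n=='top0' else (280,200,450,330)
    cv2.imwrite(f'pics/{n}c.png',cv2.resize(im[c[1]:c[3],c[0]:c[2]],None,fx=4.5,fy=3.7 if 0 else 4.5)[:600,:800])
    # mat dark pixels
    P=cloud(p,np.ones((480,640),bool))
    ok=p['range_z']>0
    g=im.max(2)[ok]
    m=(g<45)&(P[:,0]>.3)&(P[:,0]<.83)&(P[:,1]>-.47)&(P[:,1]<-.2)&(P[:,2]<.03)
    mm=np.zeros((480,640),np.uint8); mm[ok]=m*255
    mm=cv2.morphologyEx(mm,cv2.MORPH_OPEN,np.ones((5,5)))>0
    Q=cloud(p,mm); print(n,cv2.minAreaRect(Q[:,:2].astype(np.float32)),np.median(Q[:,2]))
E
```

```text
top0 level 1120 [0.536  0.0682] [0.0312 0.3593] 81.58 medz 0.1346
top0 lidtop 293 [0.5805 0.2282] [0.0447 0.2453] 83.59 medz 0.3201
top0 lidtop305 231 [0.5717 0.2421] [0.0152 0.1106] 80.01 medz 0.3214
0.4 [None, None, None, None, None, None]
0.44 [(0.191, 35), (0.203, 27), (0.208, 20), (0.213, 31), (0.216, 26), (0.219, 117)]
0.48 [(0.184, 17), (0.196, 19), (0.2, 20), (0.207, 19), (0.21, 43), (0.211, 105)]
0.52 [(0.177, 15), (0.19, 39), (0.195, 18), (0.197, 22), (0.203, 21), (0.206, 92)]
0.56 [(0.173, 17), (0.183, 32), (0.187, 21), (0.192, 20), (0.196, 17), (0.198, 87)]
0.6 [(0.17, 14), (0.177, 36), (0.181, 17), (0.186, 18), (0.189, 20), (0.191, 90)]
0.64 [(0.157, 16), (0.17, 30), (0.175, 17), (0.178, 16), (0.183, 19), (0.185, 81)]
0.68 [(0.133, 14), (0.162, 26), (0.166, 16), (0.17, 19), (0.175, 24), (0.177, 131)]
0.72 [None, None, None, None, None, (0.223, 4)]
scene0 level 1189 [0.5431 0.0707] [0.031  0.3609] 81.76 medz 0.1325
scene0 lidtop 282 [0.5565 0.2377] [0.0401 0.1877] 88.18 medz 0.3193
scene0 lidtop305 242 [0.579  0.2449] [0.0148 0.114 ] 79.28 medz 0.32
0.4 [None, None, None,
[... 189 characters left out ...]
.24, 3), (0.246, 5), (0.254, 5), (0.262, 7), (0.21, 25), (0.21, 113)]
0.56 [(0.232, 4), (0.24, 6), (0.247, 6), (0.252, 5), (0.204, 24), (0.204, 132)]
0.6 [(0.222, 7), (0.23, 7), (0.239, 6), (0.246, 8), (0.196, 21), (0.198, 128)]
0.64 [(0.218, 5), (0.225, 11), (0.231, 10), (0.239, 13), (0.188, 31), (0.19, 121)]
0.68 [(0.209, 9), (0.217, 6), (0.225, 9), (0.232, 10), (0.182, 29), (0.184, 170)]
0.72 [(0.187, 11), (0.186, 16), (0.185, 20), (0.182, 30), (0.191, 33), (0.191, 67)]
top0 ((0.5628708600997925, -0.33431345224380493), (0.4615865647792816, 0.14945660531520844), 5.9140729904174805) 0.0031710404358247235
scene0 ((0.0, 0.0), (0.0, 0.0), 0.0) nan
  return _methods._mean(a, axis=axis, dtype=dtype,
  ret = ret.dtype.type(ret / rcount)
```

Run:
```python
from h import *
p=snapshot('top');s=snapshot('scene')
for pp,n in ((p,'top'),(s,'scene')):
    for q in ['handle_mid','inner_tab','outer_lid','case','level','mat','inner_cover']:
        for c in tip_of(pp,q)[:1]: print(n,q,c['confidence'],c['pixel'],world(pp,*c['pixel']))
```

```text
top handle_mid 0.75 [229.9, 225.8] [0.56543255 0.24147067 0.3210698 ]
top inner_tab 0.86 [238.1, 266.7] [0.46697637 0.21930411 0.29974378]
top case 0.74 [301.0, 255.1] [0.52299796 0.07252569 0.13505745]
top level 0.89 [304.0, 254.7] [0.52397109 0.06409861 0.13780729]
top mat 0.67 [435.1, 251.1] [ 0.56417259 -0.32611933  0.00639472]Traceback (most recent call last):
  File "<stdin>", line 5, in <module>
ValueError: it knows: cartridge, case, cleaner_bottle, handle_mid, inner_tab, level, mat, outer_lid, paint_tin, screw_box, screwdriver, spray_can, tape_measure, tape_roll
```

carry_out(
  linear=[
    [0,0,0.03],
    [0,0,0.07],
    [0.01,-0.01,0.1],
    [0.03,-0.03,0.13],
    [0.06,-0.05,0.15],
    [0.085,-0.075,0.17],
    [0.11,-0.1,0.19],
    [0.135,-0.125,0.2],
  ],
  roll=[0,0,0,0,0,0.03,0.06,0.1],
  gripper=1,
)

```text
clock: 2.72
tool_pos: [0.2987, 0.4781, 0.4246]
eef_rot: [0.081, 0.997, 0.002, 0.001]
contact_force: [0.9, 0.4, 0.4]
opening: 1.001
```

carry_out(
  linear=[
    [0.01,-0.03,0],
    [0.03,-0.06,0],
    [0.05,-0.092,0],
    [0.07,-0.125,0],
    [0.09,-0.157,0],
    [0.11,-0.19,0],
    [0.13,-0.222,0],
    [0.15,-0.255,0],
  ],
  roll=[0,0,0,0,0.01,0.01,0.01,0.01],
)

```text
clock: 3.38
tool_pos: [0.4492, 0.2215, 0.4249]
eef_rot: [0.075, 0.997, 0.002, 0.001]
contact_force: [1.0, 0.1, 0.1]
opening: 0.999
```

carry_out(
  linear=[
    [0.02,-0.03,0],
    [0.04,-0.06,0],
    [0.055,-0.09,0],
    [0.07,-0.115,0],
    [0.08,-0.135,0],
    [0.09,-0.154,0],
    [0.09,-0.154,0],
    [0.09,-0.154,0],
  ],
  roll=[0,0,0,0,0,0,0,0],
)

```text
clock: 4.05
tool_pos: [0.5394, 0.0665, 0.4247]
eef_rot: [0.077, 0.997, 0.002, 0.001]
contact_force: [-0.0, 0.9, -0.7]
opening: 1.002
```

Run:
```python
from h import *
s=status.get_state(); print(s['clock'],s['tool_pos'],s['eef_rot'],s['q'])
p=snapshot('wrist'); save(p,'w1')
P=cloud(p,np.ones((480,640),bool))
m=(P[:,2]>.12)&(P[:,2]<.15)&(P[:,1]<.135)&(P[:,1]>0)&(P[:,0]>.33)&(P[:,0]<.75)
print(cv2.minAreaRect(P[m][:,:2].astype(np.float32)),np.median(P[m][:,2]))
for x in (.48,.52,.56,.6):
    k=m&(abs(P[:,0]-x)<.01); print(x,np.round(np.percentile(P[k][:,1],[2,50,98]),4),k.sum())
```

```text
4.05 [0.53935399 0.06649863 0.4246864 ] [7.66855449e-02 9.97052820e-01 2.05903573e-03 8.72798011e-04] [-0.14670935  0.38530921 -0.09221879  1.48298027  0.03267342  1.27201767
  1.17554843]
((0.539284884929657, 0.06875458359718323), (0.030036257579922676, 0.359279066324234), 81.75200653076172) 0.13452089706881679
0.48 [0.0651 0.0769 0.0885] 316
0.52 [0.0599 0.0713 0.0826] 285
0.56 [0.0534 0.0651 0.0768] 271
0.6 [0.0484 0.0596 0.0709] 246
```

carry_out(
  linear=[
    [0,0.002,-0.035],
    [0,0.002,-0.075],
    [0,0.002,-0.115],
    [0,0.002,-0.155],
    [0,0.002,-0.195],
    [0,0.002,-0.23],
    [0,0.002,-0.25],
    [0,0.002,-0.26],
  ],
  roll=[0.01,0.01,0.01,0.01,0.01,0.01,0.01,0.01],
)

```text
clock: 4.77
tool_pos: [0.5365, 0.0718, 0.1621]
eef_rot: [0.069, 0.998, 0.002, -0.002]
contact_force: [0.3, -0.8, 0.0]
opening: 0.999
```

carry_out(
  linear=[
    [0,0,-0.015],
    [0,0,-0.03],
    [0,0,-0.042],
    [0,0,-0.05],
    [0,0,-0.05],
  ],
  roll=[0,0,0,0,0],
)

```text
clock: 5.18
tool_pos: [0.536, 0.0729, 0.1116]
eef_rot: [0.068, 0.998, 0.003, -0.002]
contact_force: [0.3, 0.4, -0.6]
opening: 1.002
```

Run:
```python
from h import *
p=snapshot('wrist'); save(p,'w2')
```

```text
(no output)
```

View pics/w2.png

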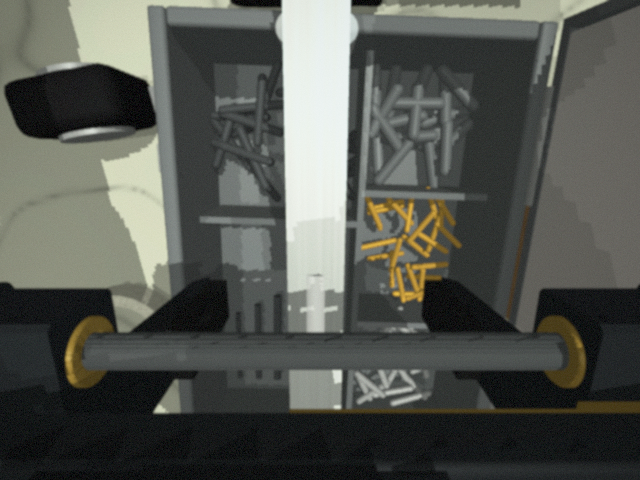

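carry_out(
  linear=[
    [0.003,-0.004,0],
    [0.003,-0.004,0],
  ],
  roll=[0,0],
)

```text
clock: 5.4
tool_pos: [0.541, 0.0683, 0.1135]
eef_rot: [0.069, 0.998, 0.003, -0.0]
contact_force: [0.4, -0.2, -0.2]
opening: 1.003
```

carry_out(
  linear=[
    [0,0,0],
    [0,0,0],
    [0,0,0],
    [0,0,0],
    [0,0,0],
    [0,0,0],
    [0,0,0],
    [0,0,0],
  ],
  roll=[0,0,0,0,0,0,0,0],
  gripper=0,
  grip_force=30,
)

```text
clock: 6.07
tool_pos: [0.5409, 0.0683, 0.1134]
eef_rot: [0.069, 0.998, 0.003, -0.001]
contact_force: [-0.1, -1.0, 0.5]
opening: 0.42
```

carry_out(
  linear=[
    [0,0,0],
    [0,0,0],
    [0,0,0],
    [0,0,0],
    [0,0,0],
  ],
  roll=[0,0,0,0,0],
)

```text
clock: 6.48
tool_pos: [0.5409, 0.0683, 0.1134]
eef_rot: [0.069, 0.998, 0.003, -0.001]
contact_force: [-0.2, -0.2, -0.6]
opening: 0.263
```

carry_out(
  linear=[
    [0,0,0.005],
    [0,0,0.015],
    [0,0,0.03],
    [0,0,0.05],
    [0,0,0.07],
    [0,0,0.09],
    [0,-0.01,0.1],
    [0,-0.025,0.1],
  ],
  roll=[0,0,0,0,0,0,0,0],
)

```text
clock: 7.15
tool_pos: [0.5424, 0.0446, 0.2162]
eef_rot: [0.067, 0.998, 0.004, 0.002]
contact_force: [0.1, 0.1, -3.8]
opening: 0.263
```

carry_out(
  linear=[
    [0,-0.02,0],
    [0,-0.045,0],
    [0,-0.07,0],
    [0.005,-0.1,0],
    [0.007,-0.13,0],
    [0.01,-0.155,0],
    [0.013,-0.18,0],
    [0.015,-0.2,0],
  ],
  roll=[0,0.01,0.03,0.06,0.1,0.13,0.16,0.18],
)

```text
clock: 7.82
tool_pos: [0.5563, -0.1591, 0.216]
eef_rot: [-0.022, 1.0, 0.003, 0.001]
contact_force: [0.6, -0.5, -3.1]
opening: 0.268
```

carry_out(
  linear=[
    [0.003,-0.025,0],
    [0.006,-0.05,-0.01],
    [0.008,-0.08,-0.02],
    [0.008,-0.11,-0.03],
    [0.008,-0.135,-0.04],
    [0.008,-0.155,-0.05],
    [0.008,-0.17,-0.06],
    [0.008,-0.175,-0.07],
  ],
  roll=[0.02,0.04,0.05,0.065,0.065,0.065,0.065,0.065],
)

```text
clock: 8.48
tool_pos: [0.5626, -0.3385, 0.145]
eef_rot: [-0.053, 0.999, 0.002, 0.0]
contact_force: [0.4, -1.3, -3.2]
opening: 0.262
```

Run:
```python
from h import *
s=status.get_state(); print(s['clock'],s['tool_pos'],s['eef_rot'],s['contact_force'],s['opening'])
for n in ('top','scene'):
    p=snapshot(n); save(p,n+'3')
    P=cloud(p,np.ones((480,640),bool))
    m=(P[:,2]>.08)&(P[:,2]<.22)&(P[:,1]<-.2)&(P[:,1]>-.45)&(P[:,0]>.33)&(P[:,0]<.78)
    for x in (.38,.4,.42,.44,.48,.68,.7,.72,.74):
        k=m&(abs(P[:,0]-x)<.01); print(x,np.round(np.percentile(P[k][:,1:],[2,50,98],axis=0),4).tolist() if k.any() else None,k.sum())
```

```text
8.4833 [ 0.56255564 -0.33846974  0.1450389 ] [-5.26016986e-02  9.98613242e-01  2.14969210e-03  1.82049870e-04] [ 0.42757152 -1.27404155 -3.15581992] 0.2619848218231382
0.38 None 0
0.4 None 0
0.42 None 0
0.44 [[-0.3417, 0.1178], [-0.3379, 0.1535], [-0.3337, 0.1689]] 29
0.48 [[-0.3577, 0.1137], [-0.3419, 0.1629], [-0.3336, 0.1714]] 96
0.68 [[-0.3375, 0.1216], [-0.3213, 0.1651], [-0.3115, 0.1727]] 86
0.7 [[-0.3345, 0.1188], [-0.32, 0.1641], [-0.3114, 0.1706]] 80
0.72 [[-0.3322, 0.1179], [-0.3157, 0.164], [-0.3088, 0.1738]] 93
0.74 [[-0.3321, 0.1283], [-0.3181, 0.1654], [-0.308, 0.1738]] 28
0.38 [[-0.3618, 0.1165], [-0.3431, 0.156], [-0.3392, 0.1663]] 27
0.4 [[-0.3637, 0.112], [-0.3436, 0.1551], [-0.3361, 0.1685]] 98
0.42 [[-0.3604, 0.1118], [-0.3423, 0.1554], [-0.3341, 0.1678]] 98
0.44 [[-0.3575, 0.1134], [-0.3386, 0.1574], [-0.3289, 0.1693]] 91
0.48 [[-0.356, 0.1317], [-0.3413, 0.1598], [-0.3293, 0.1671]] 52
0.68 [[-0.3329, 0.115], [-0.3138, 0.1575], [-0.3079, 0.1691]] 113
0.7 [[-0.3324, 0.1126], [-0.3141, 0.1564], [-0.3079, 0.168]] 113
0.72 [[-0.3316, 0.1127], [-0.3129, 0.1573], [-0.306, 0.1701]] 109
0.74 [[-0.3274, 0.1163], [-0.3112, 0.1514], [-0.301, 0.1661]] 87
```

View pics/top3.png

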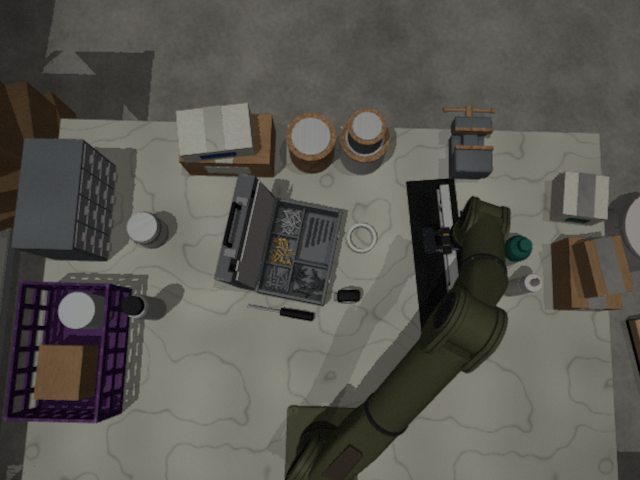

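carry_out(
  linear=[
    [0,0.004,-0.02],
    [0,0.004,-0.045],
    [0,0.004,-0.07],
    [0,0.004,-0.085],
    [0,0.004,-0.095],
    [0,0.004,-0.1],
    [0,0.004,-0.104],
    [0,0.004,-0.104],
  ],
  roll=[0,0,0,0,0,0,0,0],
)

```text
clock: 9.25
tool_pos: [0.5628, -0.3298, 0.0401]
eef_rot: [-0.054, 0.999, 0.004, -0.001]
contact_force: [0.5, -0.3, -4.1]
opening: 0.266
```

carry_out(
  linear=[
    [0,0,-0.002],
    [0,0,-0.004],
    [0,0,-0.006],
    [0,0,-0.007],
  ],
  roll=[0,0,0,0],
)

```text
clock: 9.58
tool_pos: [0.563, -0.3299, 0.0333]
eef_rot: [-0.054, 0.999, 0.004, -0.001]
contact_force: [-0.3, -0.3, -3.5]
opening: 0.262
```

carry_out(
  linear=[
    [0,0,-0.001],
    [0,0,-0.002],
    [0,0,-0.003],
    [0,0,-0.003],
  ],
  roll=[0,0,0,0],
)

```text
clock: 9.92
tool_pos: [0.563, -0.3301, 0.0323]
eef_rot: [-0.054, 0.999, 0.004, -0.001]
contact_force: [-3.7, 2.2, 10.9]
opening: 0.264
```

Contact with the mat. Relax the height a touch and release.

carry_out(
  linear=[
    [0,0,0],
    [0,0,0],
  ],
  roll=[0,0],
)

```text
clock: 10.08
tool_pos: [0.5634, -0.3304, 0.0329]
eef_rot: [-0.054, 0.999, 0.004, 0.0]
contact_force: [0.4, -0.2, -4.1]
opening: 0.268
```

carry_out(
  linear=[
    [0,0,0],
    [0,0,0],
    [0,0,0],
    [0,0,0],
    [0,0,0],
    [0,0,0],
    [0,0,0],
    [0,0,0],
  ],
  roll=[0,0,0,0,0,0,0,0],
  gripper=0.8,
)

```text
clock: 10.75
tool_pos: [0.5634, -0.3304, 0.0328]
eef_rot: [-0.054, 0.999, 0.004, 0.0]
contact_force: [-0.4, -0.5, 1.1]
opening: 0.799
```

Run:
```python
from h import *
p=snapshot('wrist'); save(p,'w4')
```

```text
(no output)
```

View pics/w4.png

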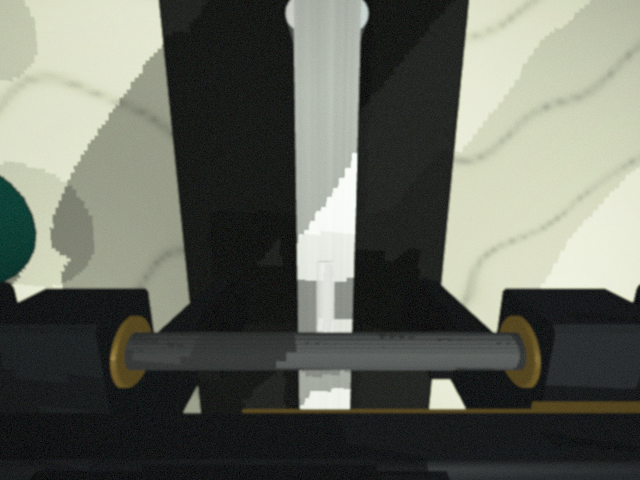

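carry_out(
  linear=[
    [0,0,0.02],
    [0,0,0.05],
    [0,0,0.085],
    [0,0,0.125],
    [0,0,0.165],
    [0,0.01,0.205],
    [0,0.03,0.24],
    [0,0.05,0.27],
  ],
  roll=[0,0,0,0,0,0,-0.02,-0.05],
)

```text
clock: 11.47
tool_pos: [0.5635, -0.2808, 0.3058]
eef_rot: [-0.028, 1.0, 0.003, 0.001]
contact_force: [0.8, 0.9, 0.1]
opening: 0.803
```

carry_out(
  linear=[
    [0,0.025,0.025],
    [0,0.05,0.05],
    [0,0.08,0.075],
    [0,0.11,0.1],
    [0,0.145,0.12],
    [0,0.18,0.13],
    [0,0.215,0.14],
    [0,0.25,0.15],
  ],
  roll=[-0.03,-0.06,-0.1,-0.14,-0.18,-0.2,-0.22,-0.24],
)

```text
clock: 12.13
tool_pos: [0.5631, -0.0292, 0.4567]
eef_rot: [0.093, 0.996, 0.003, 0.002]
contact_force: [0.5, 0.1, 0.6]
opening: 0.8
```

carry_out(
  linear=[
    [0,0.035,0],
    [0,0.07,0],
    [0,0.1,0],
    [0,0.13,0],
    [0.0,0.155,0],
    [0,0.175,0],
    [0,0.19,0],
    [0,0.19,0],
  ],
  roll=[0,0,0,0,0,0,0,0],
  gripper=0.6,
)

```text
clock: 12.8
tool_pos: [0.5619, 0.1652, 0.4564]
eef_rot: [0.09, 0.996, 0.004, 0.001]
contact_force: [0.3, 0.1, 0.4]
opening: 0.599
```

Run:
```python
from h import *
s=status.get_state(); print(s['clock'],s['tool_pos'],s['eef_rot'],s['q'])
p=snapshot('wrist'); save(p,'w5')
P=cloud(p,np.ones((480,640),bool))
box=(P[:,0]>.4)&(P[:,0]<.73)&(P[:,1]>.1)&(P[:,1]<.3)
m=box&(P[:,2]>.307)&(P[:,2]<.335)
r=cv2.minAreaRect(P[m][:,:2].astype(np.float32));print(r,np.percentile(P[m][:,2],[50,90]),m.sum())
for q in ('handle_mid','inner_tab'):
  for c in tip_of(p,q)[:1]: print(q,c['confidence'],c['pixel'],world(p,*c['pixel']))
p=snapshot('top'); save(p,'top5')
P=cloud(p,np.ones((480,640),bool))
m=(P[:,2]>.03)&(P[:,2]<.08)&(P[:,1]<-.24)&(P[:,1]>-.42)&(P[:,0]>.3)&(P[:,0]<.8)
print(cv2.minAreaRect(P[m][:,:2].astype(np.float32)),np.median(P[m][:,2]))
```

```text
12.8 [0.56191548 0.16524534 0.4563505 ] [0.08957905 0.99597079 0.00401963 0.00127415] [-0.23313107  0.44993131 -0.22559969  1.28417462  0.09294173  1.41186501
  0.9403104 ]
((0.5734879374504089, 0.24228742718696594), (0.013825575821101665, 0.10818591713905334), 80.12274169921875) [0.32168475 0.32317366] 1727
handle_mid 0.74 [413.5, 224.3] [0.57479042 0.24336588 0.32215697]
inner_tab 0.82 [368.6, 110.6] [0.47390309 0.22186481 0.29811811]
((0.5916714072227478, -0.33458593487739563), (0.1115475744009018, 0.41818398237228394), 81.64989471435547) 0.053200837688158864
```

View pics/w5.png

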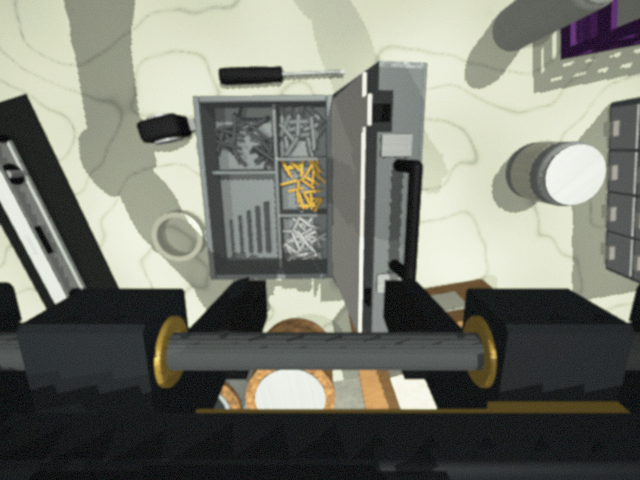

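View pics/top5.png

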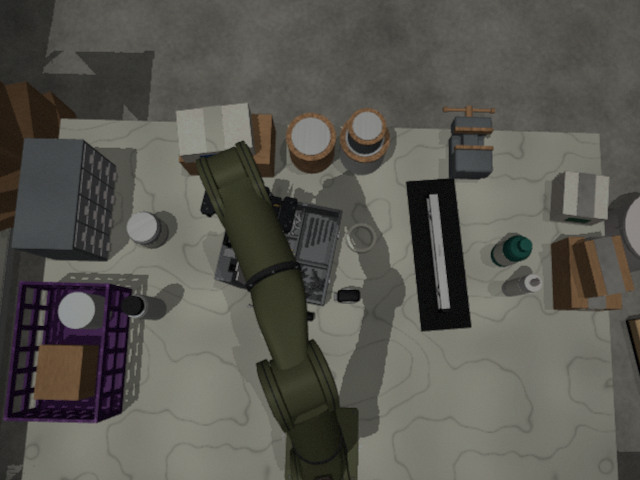

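carry_out(
  linear=[
    [0.004,0.025,0],
    [0.008,0.055,-0.01],
    [0.0115,0.0725,-0.03],
    [0.0115,0.0775,-0.06],
    [0.0115,0.0775,-0.09],
    [0.0115,0.0775,-0.115],
    [0.0115,0.0775,-0.13],
    [0.0115,0.0775,-0.139],
  ],
  roll=[0,0,0,0,0,0,0,0],
)

```text
clock: 13.67
tool_pos: [0.5743, 0.2339, 0.3155]
eef_rot: [0.095, 0.995, 0.001, 0.001]
contact_force: [-0.2, 0.3, -0.9]
opening: 0.603
```

Run:
```python
from h import *
s=status.get_state(); print(s['clock'],s['tool_pos'],s['eef_rot'],s['contact_force'])
p=snapshot('scene'); save(p,'s6'); cv2.imwrite('pics/s6c.png',cv2.resize(p['img'][180:340,280:480,::-1],None,fx=3.5,fy=3.5))
p=snapshot('wrist'); save(p,'w6')
```

```text
13.6667 [0.57433916 0.23390435 0.31545049] [9.51795022e-02 9.95459634e-01 5.99054646e-04 7.87708195e-04] [-0.22343499  0.28239453 -0.86030925]
```

View pics/w6.png

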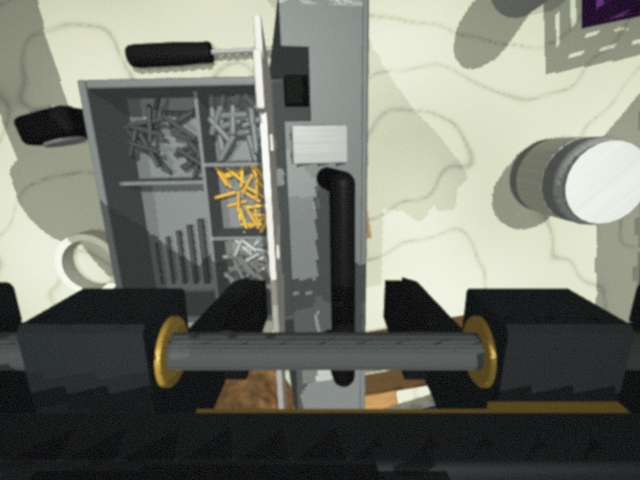

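View pics/s6c.png

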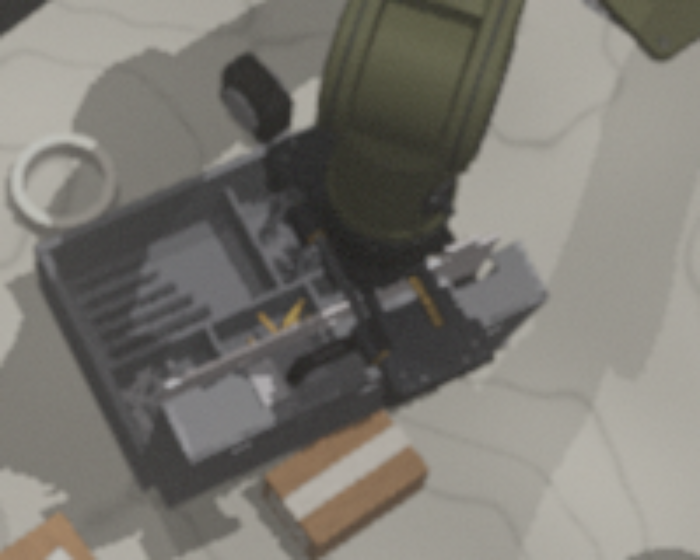

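carry_out(
  linear=[
    [-0.001,0.005,0.001],
    [-0.001,0.0085,0.001],
    [-0.001,0.0085,0.001],
  ],
  roll=[0.015,0.015,0.015],
)

```text
clock: 14.02
tool_pos: [0.5741, 0.2447, 0.319]
eef_rot: [0.087, 0.996, 0.002, 0.002]
contact_force: [0.1, -0.2, -0.4]
opening: 0.6
```

carry_out(
  linear=[
    [0,0,0],
    [0,0,0],
    [0,0,0],
    [0,0,0],
    [0,0,0],
    [0,0,0],
    [0,0,0],
    [0,0,0],
  ],
  roll=[0,0,0,0,0,0,0,0],
  gripper=0,
  grip_force=25,
)

```text
clock: 14.68
tool_pos: [0.5741, 0.2447, 0.3189]
eef_rot: [0.087, 0.996, 0.002, 0.002]
contact_force: [-0.6, 0.0, -0.5]
opening: 0.022
```

Run:
```python
from h import *
s=status.get_state(); print(s['clock'],s['opening'])
p=snapshot('wrist'); save(p,'w7')
p=snapshot('scene'); cv2.imwrite('pics/s7c.png',cv2.resize(p['img'][180:340,280:480,::-1],None,fx=3.5,fy=3.5))
```

```text
14.6833 0.02162912247741873
```

View pics/w7.png

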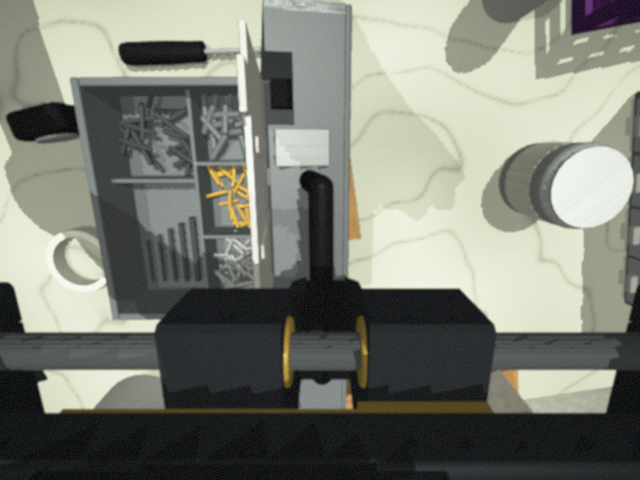

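View pics/s7c.png

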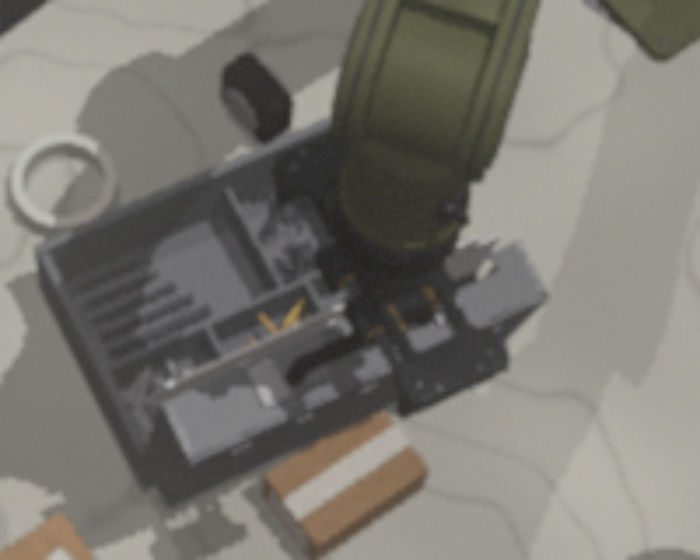

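```bash
python3 - <<'E'
from h import *
s=status.get_state(); print(s['opening'])
p=snapshot('wrist')
for u,v in [(318,190),(318,220),(320,250),(320,265),(322,280),(322,290),(325,300),(325,320),(322,378),(322,350),(280,350),(300,310),(345,310),(318,230)]: print(u,v,p['img'][v,u],np.round(world(p,u,v),4),p['range_z'][v,u])
print(np.round(proj(p,np.array(s['tool_pos']))),np.round(proj(p,np.array(s['tool_pos'])-[0,0,.019])))
print(p['world_from_camera'].round(3))
E
python3 - <<'E'
import cv2
im=cv2.imread('pics/w7.png'); cv2.imwrite('pics/w7c.png',cv2.resize(im[150:410,220:440],None,fx=2.3,fy=2.3,interpolation=cv2.INTER_CUBIC)*1)
E
```

```text
0.0038096987109937884
318 190 [37 37 38] [0.5272 0.2506 0.3238] 0.156791
318 220 [26 35 31] [0.541  0.2481 0.3222] 0.16194823
320 250 [34 36 39] [0.5554 0.2465 0.3222] 0.16568317
320 265 [25 28 23] [0.5627 0.2452 0.3227] 0.16719586
322 280 [14 14 11] [0.565  0.2458 0.3366] 0.15426779
322 290 [18 13 15] [0.5655 0.2457 0.3466] 0.14481497
325 300 [17 18 19] [0.5731 0.2457 0.3401] 0.1529786
325 320 [19 18 27] [0.5815 0.2442 0.3423] 0.15313056
322 378 [28 31 31] [0.5826 0.2428 0.3804] 0.11664879
322 350 [87 92 90] [0.5502 0.2486 0.4155] 0.07419524
280 350 [44 46 50] [0.5443 0.2416 0.4227] 0.066019095
300 310 [18 19 26] [0.5638 0.238  0.3658] 0.12610151
345 310 [18 23 16] [0.5669 0.254  0.3653] 0.12676701
318 230 [21 22 22] [0.5458 0.2472 0.3219] 0.16353554
[323. 284.] [323. 271.]
[[ 0.172  0.951  0.257  0.509]
 [ 0.985 -0.168 -0.039  0.256]
 [ 0.006  0.26  -0.966  0.481]
 [ 0.     0.     0.     1.   ]]
```

View pics/w7c.png

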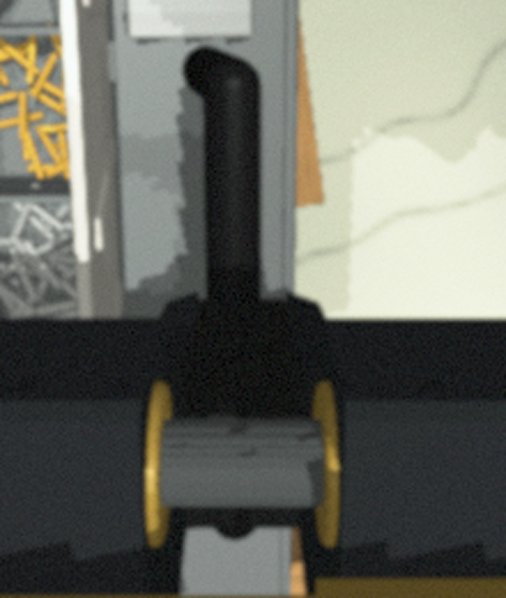

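Run:
```python
from h import *
s=status.get_state(); print(s['opening'],s['tool_pos'],s['eef_rot'])
p=snapshot('wrist')
for u in (296,302,323,340,346,352):
    for v in range(262,300,4): print(u,v,np.round(world(p,u,v),3),p['img'][v,u].mean().round())
```

```text
-0.00044091291551403406 [0.57406952 0.24472345 0.31896255] [0.08692468 0.99620986 0.0023113  0.00216111]
296 262 [0.572 0.228 0.281] 99.0
296 266 [0.575 0.228 0.282] 92.0
296 270 [0.577 0.227 0.281] 93.0
296 274 [0.58  0.227 0.281] 77.0
296 278 [0.582 0.226 0.281] 76.0
296 282 [0.562 0.235 0.343] 22.0
296 286 [0.561 0.236 0.348] 27.0
296 290 [0.562 0.236 0.351] 33.0
296 294 [0.562 0.236 0.355] 24.0
296 298 [0.562 0.236 0.358] 20.0
302 262 [0.573 0.232 0.28 ] 80.0
302 266 [0.576 0.231 0.28 ] 80.0
302 270 [0.578 0.231 0.281] 75.0
302 274 [0.581 0.231 0.281] 75.0
302 278 [0.562 0.237 0.337] 55.0
302 282 [0.562 0.238 0.343] 25.0
302 286 [0.563 0.238 0.346] 34.0
302 290 [0.563 0.238 0.35 ] 30.0
302 294 [0.562 0.238 0.355] 16.0
302 298 [0.563 0.238 0.357] 20.0
323 262 [0.561 0.247 0.323] 36.0
323 266 [0.564 0.246 0.322] 22.0
323 270 [0.565 0.246 0.323] 10.0
323 274 [0.567 0.246 0.324] 16.0
323 278 [0.57  0.245 0.322] 19.0
323 282 [0.565 0.246 0.339] 11.0
323 286 [0.565 0.246 0.343] 14.0
323 290 [0.566 0.246 0.347] 25.0
323 294 [0.565 0.246 0.352] 13.0
323 298 [0.566 0.246 0.355] 11.0
340 2
[... 306 characters left out ...]
.566 0.253 0.356] 21.0
346 262 [0.58  0.258 0.275] 128.0
346 266 [0.582 0.258 0.274] 123.0
346 270 [0.585 0.257 0.275] 129.0
346 274 [0.587 0.257 0.275] 124.0
346 278 [0.565 0.256 0.338] 52.0
346 282 [0.566 0.256 0.341] 24.0
346 286 [0.565 0.256 0.347] 14.0
346 290 [0.565 0.256 0.352] 23.0
346 294 [0.565 0.255 0.356] 27.0
346 298 [0.567 0.255 0.356] 21.0
352 262 [ 0.675  0.27  -0.001] 189.0
352 266 [0.681 0.269 0.001] 202.0
352 270 [ 0.688  0.268 -0.001] 206.0
352 274 [0.693 0.267 0.   ] 207.0
352 278 [ 0.7    0.266 -0.001] 192.0
352 282 [0.566 0.259 0.343] 19.0
352 286 [0.566 0.258 0.346] 26.0
352 290 [0.566 0.258 0.351] 26.0
352 294 [0.566 0.258 0.355] 21.0
352 298 [0.566 0.257 0.358] 20.0
```

The wrist depth shows that the fingertips are at z ≈ 0.337 while the TCP reads 0.319. They actually sit about 18 mm above the reported TCP, so they closed above the bar. I'll reopen, go down about 37 mm, and regrasp.

carry_out(
  linear=[
    [0,0,0],
    [0,0,0],
    [0,0,0],
    [0,0,0],
    [0,0,0],
    [0,0,0],
    [0,0,0],
    [0,0,0],
  ],
  roll=[0,0,0,0,0,0,0,0],
  gripper=0.5,
)

```text
clock: 15.55
tool_pos: [0.5741, 0.2447, 0.319]
eef_rot: [0.087, 0.996, 0.002, 0.002]
contact_force: [-0.8, 1.2, 0.4]
opening: 0.495
```

carry_out(
  linear=[
    [0,0,-0.006],
    [0,0,-0.013],
    [0,0,-0.02],
    [0,0,-0.027],
    [0,0,-0.033],
    [0,0,-0.037],
    [0,0,-0.037],
  ],
  roll=[0,0,0,0,0,0,0],
)

```text
clock: 16.13
tool_pos: [0.5735, 0.2444, 0.2806]
eef_rot: [0.087, 0.996, 0.002, 0.001]
contact_force: [-0.1, -0.9, -0.6]
opening: 0.503
```

Run:
```python
from h import *
s=status.get_state(); print(s['clock'],s['opening'],s['tool_pos'],s['eef_rot'],s['contact_force'])
p=snapshot('wrist');save(p,'w8')
P=cloud(p,np.ones((480,640),bool))
```

```text
16.1333 0.5032164839146601 [0.57346202 0.24439382 0.28062593] [0.08684744 0.99621946 0.00170655 0.00118226] [-0.06538564 -0.93266203 -0.60948028]
```

View pics/w8.png

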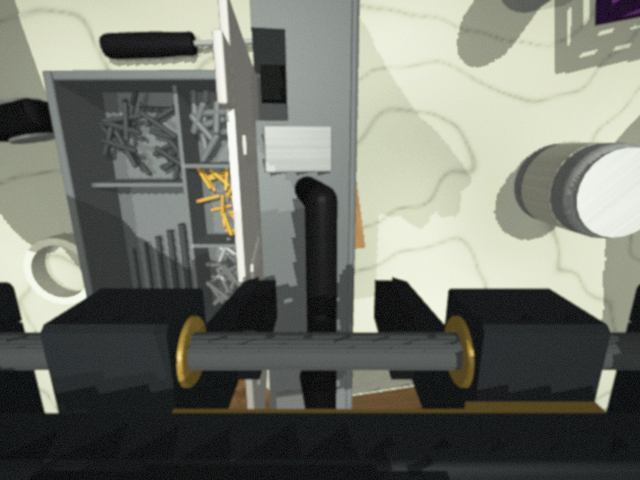

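carry_out(
  linear=[
    [0,0,0],
    [0,0,0],
    [0,0,0],
    [0,0,0],
    [0,0,0],
    [0,0,0],
    [0,0,0],
    [0,0,0],
  ],
  roll=[0,0,0,0,0,0,0,0],
  gripper=0,
  grip_force=25,
)

```text
clock: 16.85
tool_pos: [0.5737, 0.243, 0.2815]
eef_rot: [0.087, 0.996, 0.001, 0.001]
contact_force: [-1.7, -4.2, 3.6]
opening: 0.121
```

carry_out(
  linear=[
    [0,0,0],
    [0,0,0],
    [0,0,0],
  ],
  roll=[0,0,0],
)

```text
clock: 17.1
tool_pos: [0.5737, 0.2429, 0.2815]
eef_rot: [0.087, 0.996, 0.001, 0.001]
contact_force: [-1.4, -2.5, 1.6]
opening: 0.122
```

```bash
cat > arc.py <<'E'
import numpy as np
d=np.array([.172,.985])
def h(t): return np.array([-.238*np.cos(t)+.022*np.sin(t), .238*np.sin(t)+.022*np.cos(t)])
def table(t0,ts):
    for t in ts:
        x,z=h(t)-h(t0); print(round(t,3),np.round([x*d[0],x*d[1],z],4).tolist())
E
python3 -c "
from arc import *
table(1.75,np.arange(1.75,-.01,-.07))"
```

```text
1.75 [0.0, 0.0, 0.0]
1.68 [-0.0028, -0.016, 0.0039]
1.61 [-0.0056, -0.0323, 0.0067]
1.54 [-0.0085, -0.0487, 0.0083]
1.47 [-0.0114, -0.0651, 0.0087]
1.4 [-0.0142, -0.0816, 0.008]
1.33 [-0.0171, -0.098, 0.0061]
1.26 [-0.0199, -0.1142, 0.0031]
1.19 [-0.0227, -0.1301, -0.0011]
1.12 [-0.0254, -0.1457, -0.0065]
1.05 [-0.0281, -0.161, -0.0129]
0.98 [-0.0307, -0.1757, -0.0204]
0.91 [-0.0332, -0.1899, -0.0289]
0.84 [-0.0355, -0.2034, -0.0384]
0.77 [-0.0378, -0.2163, -0.0488]
0.7 [-0.0399, -0.2285, -0.0601]
0.63 [-0.0419, -0.2398, -0.0723]
0.56 [-0.0437, -0.2502, -0.0852]
0.49 [-0.0454, -0.2598, -0.0988]
0.42 [-0.0469, -0.2683, -0.1131]
0.35 [-0.0482, -0.2759, -0.128]
0.28 [-0.0493, -0.2824, -0.1434]
0.21 [-0.0503, -0.2879, -0.1591]
0.14 [-0.051, -0.2922, -0.1753]
0.07 [-0.0516, -0.2954, -0.1917]
-0.0 [-0.052, -0.2975, -0.2083]
```

carry_out(
  linear=[
    [-0.001,-0.008,0.002],
    [-0.003,-0.016,0.004],
    [-0.004,-0.024,0.0055],
    [-0.0056,-0.032,0.0067],
    [-0.007,-0.0405,0.0076],
    [-0.0085,-0.0487,0.0083],
    [-0.0114,-0.0651,0.0087],
    [-0.0114,-0.0651,0.0087],
  ],
  roll=[0,0,0,0,0,0,0,0],
)

```text
clock: 17.77
tool_pos: [0.5614, 0.1734, 0.2897]
eef_rot: [0.09, 0.996, -0.001, 0.0]
contact_force: [1.6, -0.3, -6.9]
opening: 0.117
```

```bash
python3 - <<'E'
from h import *
s=status.get_state(); print(s['clock'],s['opening'],s['tool_pos'],s['eef_rot'],s['contact_force'],s['moment'])
p=snapshot('wrist');save(p,'w9')
p=snapshot('scene'); cv2.imwrite('pics/s9c.png',cv2.resize(p['img'][180:340,280:480,::-1],None,fx=3.5,fy=3.5))
E
python3 -c "
import sys; sys.path.insert(0,'.')
from arc import *
table(1.47,np.arange(1.47,-.04,-.07))"
```

```text
17.7667 0.11665462553063434 [0.56136132 0.17342825 0.28971934] [ 8.95791808e-02  9.95979093e-01 -1.04921477e-03  3.39409569e-04] [ 1.61382075 -0.34547201 -6.93498121] [ 0.31010536 -0.28914506  0.01041709]
1.47 [0.0, 0.0, 0.0]
1.4 [-0.0029, -0.0165, -0.0007]
1.33 [-0.0057, -0.0328, -0.0026]
1.26 [-0.0086, -0.049, -0.0057]
1.19 [-0.0113, -0.065, -0.0099]
1.12 [-0.0141, -0.0806, -0.0152]
1.05 [-0.0167, -0.0958, -0.0216]
0.98 [-0.0193, -0.1106, -0.0291]
0.91 [-0.0218, -0.1247, -0.0376]
0.84 [-0.0242, -0.1383, -0.0471]
0.77 [-0.0264, -0.1512, -0.0575]
0.7 [-0.0285, -0.1633, -0.0689]
0.63 [-0.0305, -0.1746, -0.081]
0.56 [-0.0323, -0.1851, -0.0939]
0.49 [-0.034, -0.1946, -0.1076]
0.42 [-0.0355, -0.2032, -0.1219]
0.35 [-0.0368, -0.2108, -0.1367]
0.28 [-0.0379, -0.2173, -0.1521]
0.21 [-0.0389, -0.2227, -0.1679]
0.14 [-0.0397, -0.2271, -0.184]
0.07 [-0.0402, -0.2303, -0.2004]
-0.0 [-0.0406, -0.2324, -0.217]
```

View pics/w9.png

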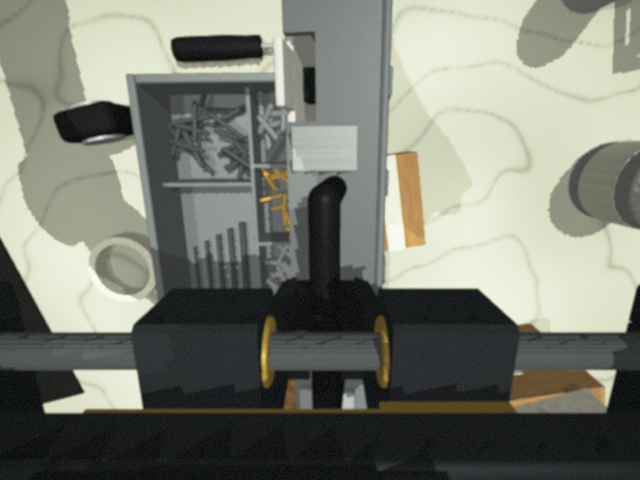

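carry_out(
  linear=[
    [-0.002,-0.012,0],
    [-0.005,-0.0285,-0.002],
    [-0.0076,-0.0447,-0.005],
    [-0.0104,-0.0606,-0.009],
    [-0.0131,-0.0762,-0.0147],
    [-0.0158,-0.0915,-0.0211],
    [-0.0184,-0.1062,-0.0286],
    [-0.0184,-0.1062,-0.0286],
  ],
  roll=[0,0,0,0,0,0,0,0],
)

```text
clock: 18.53
tool_pos: [0.5431, 0.0694, 0.2602]
eef_rot: [0.089, 0.996, 0.0, 0.0]
contact_force: [1.0, 2.3, -5.3]
opening: 0.117
```

```bash
cat > nxt.py <<'E'
from h import *
from arc import *
import sys
s=status.get_state(); t=np.array(s['tool_pos']); print(s['clock'],s['opening'],t.round(4),np.round(s['eef_rot'],3),np.round(s['contact_force'],1),np.round(s['moment'],2))
ref=np.array([.5737,.2429,.2815])
for th in eval(sys.argv[1]):
    x,z=h(th)-h(1.75); print(round(th,3),np.round(ref+[x*d[0],x*d[1],z]-t,4).tolist())
E
python3 nxt.py "np.arange(.98,.3,-.07)"
python3 - <<'E'
from h import *
p=snapshot('scene'); cv2.imwrite('pics/s10c.png',cv2.resize(p['img'][180:340,280:480,::-1],None,fx=3.5,fy=3.5))
E
```

```text
18.5333 0.11700785918072808 [0.5431 0.0694 0.2602] [0.089 0.996 0.    0.   ] [ 1.   2.3 -5.3] [ 0.5  -0.21  0.05]
0.98 [-0.0001, -0.0022, 0.0009]
0.91 [-0.0025, -0.0164, -0.0076]
0.84 [-0.0049, -0.03, -0.0171]
0.77 [-0.0072, -0.0429, -0.0275]
0.7 [-0.0093, -0.055, -0.0389]
0.63 [-0.0113, -0.0663, -0.051]
0.56 [-0.0131, -0.0768, -0.0639]
0.49 [-0.0147, -0.0863, -0.0776]
0.42 [-0.0162, -0.0949, -0.0919]
0.35 [-0.0176, -0.1024, -0.1067]
```

View pics/s10c.png

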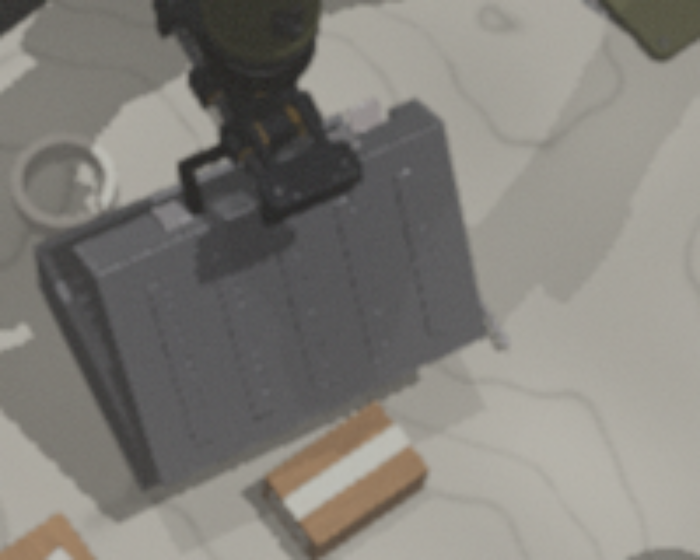

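carry_out(
  linear=[
    [-0.0025,-0.0164,-0.0076],
    [-0.0049,-0.03,-0.017],
    [-0.0072,-0.043,-0.0275],
    [-0.0093,-0.055,-0.039],
    [-0.0113,-0.0663,-0.051],
    [-0.0131,-0.0768,-0.064],
    [-0.0147,-0.0863,-0.0776],
    [-0.0147,-0.0863,-0.0776],
  ],
  roll=[0,0,0,0,0,0,0,0],
)

```text
clock: 19.25
tool_pos: [0.5286, -0.0142, 0.1823]
eef_rot: [0.088, 0.996, 0.001, -0.0]
contact_force: [-0.7, 3.6, -2.7]
opening: 0.108
```

```bash
python3 nxt.py "np.arange(.49,-.05,-.07)"
python3 - <<'E'
from h import *
p=snapshot('wrist');save(p,'w11')
E
```

```text
19.25 0.10787710962087436 [ 0.5286 -0.0142  0.1823] [ 0.088  0.996  0.001 -0.   ] [-0.7  3.6 -2.7] [0.63 0.03 0.04]
0.49 [-0.0003, -0.0026, 0.0003]
0.42 [-0.0018, -0.0112, -0.014]
0.35 [-0.0031, -0.0188, -0.0288]
0.28 [-0.0043, -0.0253, -0.0442]
0.21 [-0.0052, -0.0308, -0.06]
0.14 [-0.006, -0.0351, -0.0761]
0.07 [-0.0065, -0.0383, -0.0925]
-0.0 [-0.0069, -0.0404, -0.1091]
```

View pics/w11.png

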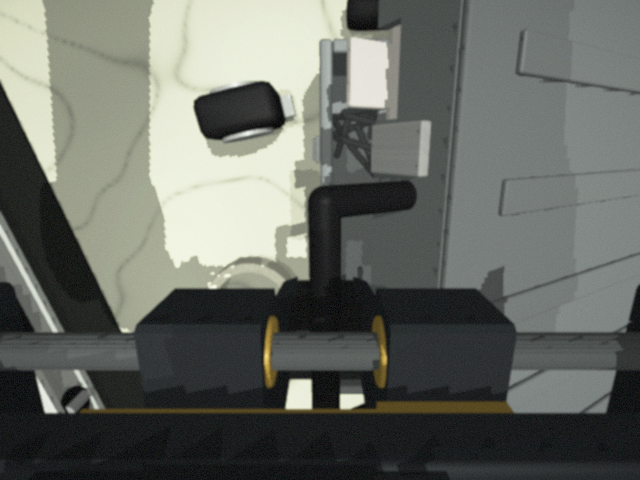

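carry_out(
  linear=[
    [-0.001,-0.007,-0.007],
    [-0.0018,-0.0112,-0.014],
    [-0.0025,-0.015,-0.021],
    [-0.0031,-0.0188,-0.029],
    [-0.0037,-0.022,-0.0365],
    [-0.0043,-0.0253,-0.044],
    [-0.0048,-0.028,-0.052],
    [-0.0052,-0.0308,-0.06],
  ],
  roll=[0,0,0,0,0,0,0,0],
)

```text
clock: 19.97
tool_pos: [0.5237, -0.0428, 0.1235]
eef_rot: [0.087, 0.996, 0.002, -0.0]
contact_force: [-2.0, 5.8, -1.8]
opening: 0.099
```

```bash
python3 nxt.py "np.arange(.21,-.05,-.035)"
python3 - <<'E'
from h import *
p=snapshot('scene'); cv2.imwrite('pics/s12c.png',cv2.resize(p['img'][150:310,280:480,::-1],None,fx=3.5,fy=3.5))
E
```

```text
19.9667 0.09914128577315096 [ 0.5237 -0.0428  0.1235] [ 0.087  0.996  0.002 -0.   ] [-2.   5.8 -1.8] [1.23 0.37 0.  ]
0.21 [-0.0003, -0.0022, -0.0011]
0.175 [-0.0007, -0.0045, -0.0091]
0.14 [-0.0011, -0.0066, -0.0172]
0.105 [-0.0014, -0.0083, -0.0254]
0.07 [-0.0016, -0.0098, -0.0336]
0.035 [-0.0018, -0.011, -0.0419]
-0.0 [-0.002, -0.0119, -0.0502]
-0.035 [-0.0021, -0.0125, -0.0586]
```

View pics/s12c.png

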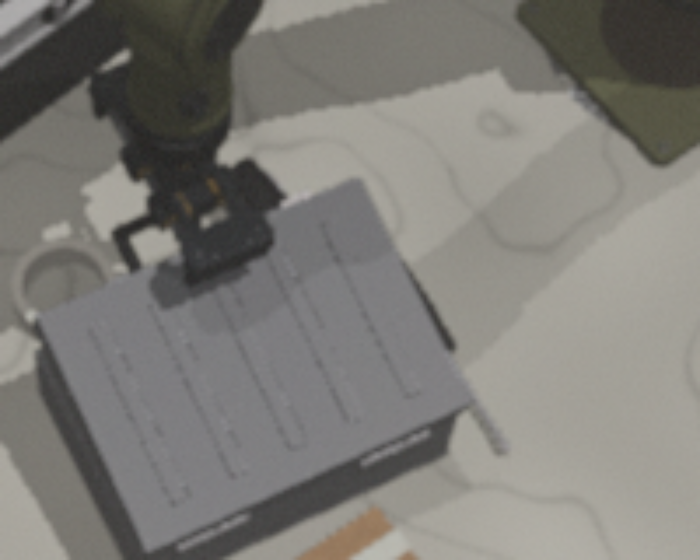

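```bash
cat > bar.py <<'E'
from h import *
import sys
s=status.get_state(); t=np.array(s['tool_pos'])
p=snapshot('wrist');save(p,sys.argv[1])
for q in ('handle_mid',):
  for c in cut_out(p,q)[:1]:
    P=cloud(p,c['region']); print(c['confidence'],len(P))
P=cloud(p,np.ones((480,640),bool))
u=np.array([.985,-.172]); n=np.array([.172,.985])
a=(P[:,:2]-t[:2])@u; b=(P[:,:2]-t[:2])@n
for lo in (-.04,-.03,-.02):
    m=(a>lo)&(a<lo+.01)&(abs(b)<.03)&(P[:,2]>t[2]+.01)&(P[:,2]<t[2]+.08)
    k=m&(P[:,2]>np.percentile(P[m][:,2],90)-.004)
    print(lo,'bar top z rel tcp',np.round(np.percentile(P[m][:,2],[50,90,98])-t[2],4),'b',np.round(np.median(b[k]),4))
E
python3 bar.py w12
```

```text
0.83 85624
-0.04 bar top z rel tcp [0.0462 0.0473 0.0479] b 0.0004
-0.03 bar top z rel tcp [0.0462 0.0473 0.0479] b 0.0004
-0.02 bar top z rel tcp [0.0457 0.0562 0.0631] b -0.0112
```

View pics/w12.png

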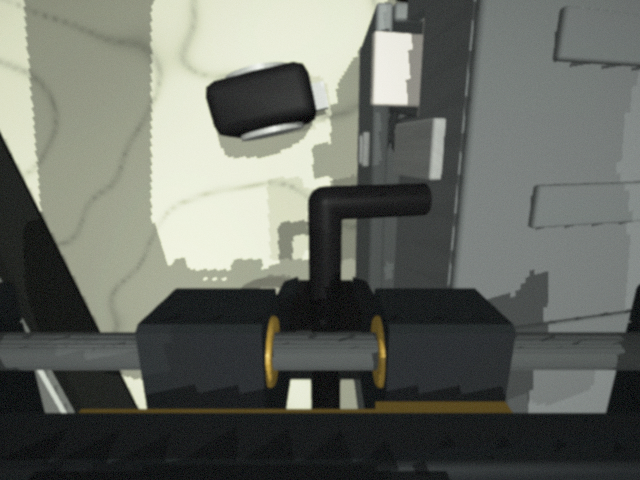

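carry_out(
  linear=[
    [-0.0003,-0.002,-0.007],
    [-0.0006,-0.004,-0.014],
    [-0.0009,-0.006,-0.021],
    [-0.001,-0.0072,-0.028],
    [-0.0012,-0.008,-0.034],
    [-0.0013,-0.0085,-0.04],
    [-0.0014,-0.009,-0.045],
    [-0.0014,-0.009,-0.045],
  ],
  roll=[0,0,0,0,0,0,0,0],
)

```text
clock: 20.78
tool_pos: [0.5218, -0.0534, 0.0771]
eef_rot: [0.088, 0.996, 0.001, -0.001]
contact_force: [-2.8, -3.4, -1.5]
opening: 0.1
```

```bash
python3 nxt.py "[.07,0]"; python3 bar.py w13
```

```text
20.7833 0.09965936658490337 [ 0.5218 -0.0534  0.0771] [ 0.088  0.996  0.001 -0.001] [-2.8 -3.4 -1.5] [-0.4   0.5  -0.04]
0.07 [0.0003, 0.0008, 0.0127]
0 [-0.0001, -0.0013, -0.0039]
0.57 81759
-0.04 bar top z rel tcp [0.0474 0.0486 0.0491] b 0.0005
-0.03 bar top z rel tcp [0.0474 0.0485 0.049 ] b 0.0005
-0.02 bar top z rel tcp [0.0466 0.0552 0.0626] b 0.0123
```

View pics/w13.png

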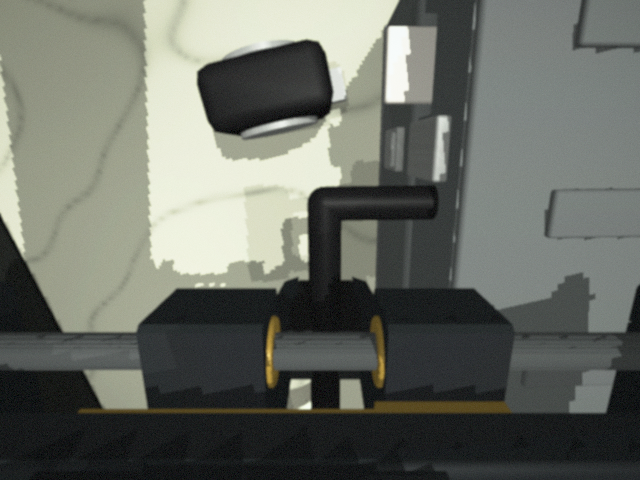

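carry_out(
  linear=[
    [0,0,-0.002],
    [0,0,-0.004],
    [0,0,-0.006],
    [0,0,-0.008],
    [0,0,-0.009],
    [0,0,-0.009],
  ],
  roll=[0,0,0,0,0,0],
)

```text
clock: 21.38
tool_pos: [0.5217, -0.0544, 0.0687]
eef_rot: [0.088, 0.996, 0.0, -0.001]
contact_force: [-3.5, -4.3, -2.4]
opening: 0.095
```

```bash
python3 nxt.py "[0]"; python3 bar.py w14
```

```text
21.3833 0.0947575237181662 [ 0.5217 -0.0544  0.0687] [ 0.088  0.996  0.    -0.001] [-3.5 -4.3 -2.4] [-0.67  0.56  0.04]
0 [0.0001, -0.0002, 0.0045]
0.66 81247
-0.04 bar top z rel tcp [0.0476 0.0488 0.0494] b 0.0006
-0.03 bar top z rel tcp [0.0476 0.0487 0.0492] b 0.0006
-0.02 bar top z rel tcp [0.0467 0.0553 0.0631] b -0.0111
```

carry_out(
  linear=[
    [0,0,-0.001],
    [0,0,-0.002],
    [0,0,-0.003],
    [0,0,-0.003],
  ],
  roll=[0,0,0,0],
)

```text
clock: 21.82
tool_pos: [0.5217, -0.0546, 0.066]
eef_rot: [0.088, 0.996, 0.0, -0.001]
contact_force: [-3.4, -3.5, 1.8]
opening: 0.097
```

carry_out(
  linear=[
    [0,0,-0.001],
    [0,0,-0.002],
    [0,0,-0.003],
    [0,0,-0.003],
  ],
  roll=[0,0,0,0],
)

```text
clock: 22.15
tool_pos: [0.5219, -0.0548, 0.0652]
eef_rot: [0.088, 0.996, -0.0, -0.0]
contact_force: [-8.1, -2.0, 23.0]
opening: 0.093
```

```bash
python3 nxt.py "[0]"; python3 bar.py w15
python3 - <<'E'
from h import *
for n in ('top','scene'):
    p=snapshot(n); P=cloud(p,np.ones((480,640),bool)); save(p,n+'15')
    u=np.array([.985,-.172]); v=np.array([.172,.985]); hp=np.array([.563,.18])
    a=(P[:,:2]-hp)@v; b=(P[:,:2]-hp)@u
    m=(abs(b)<.13)&(P[:,2]>.1)&(P[:,2]<.2)
    for lo in (-.12,-.09,-.06,-.03):
        k=m&(a>lo)&(a<lo+.02); print(n,lo,np.round(np.percentile(P[k][:,2],[20,50,80]),4),k.sum())
    for q in ('inner_tab',):
      for c in tip_of(p,q)[:1]: print(n,q,c['confidence'],c['pixel'],world(p,*c['pixel']))
E
```

```text
22.15 0.09339503162560871 [ 0.5219 -0.0548  0.0652] [ 0.088  0.996 -0.    -0.   ] [-8.1 -2.  23. ] [-0.47  1.47  0.03]
0 [-0.0002, 0.0001, 0.008]
0.72 80851
-0.04 bar top z rel tcp [0.0484 0.0496 0.05  ] b 0.0006
-0.03 bar top z rel tcp [0.0483 0.0494 0.05  ] b 0.0006
-0.02 bar top z rel tcp [0.0474 0.0561 0.063 ] b -0.011
top -0.12 [0.13   0.1329 0.1363] 660
top -0.09 [0.1302 0.1333 0.1365] 655
top -0.06 [0.1302 0.1334 0.1365] 654
top -0.03 [0.1299 0.1326 0.1355] 657
top inner_tab 0.4 [328.2, 289.3] [ 0.43369923 -0.00587798  0.08651865]
scene -0.12 [0.1287 0.132  0.1349] 632
scene -0.09 [0.1286 0.1317 0.1349] 649
scene -0.06 [0.1289 0.1317 0.1351] 653
scene -0.03 [0.1284 0.1313 0.1345] 680
```

View pics/w15.png

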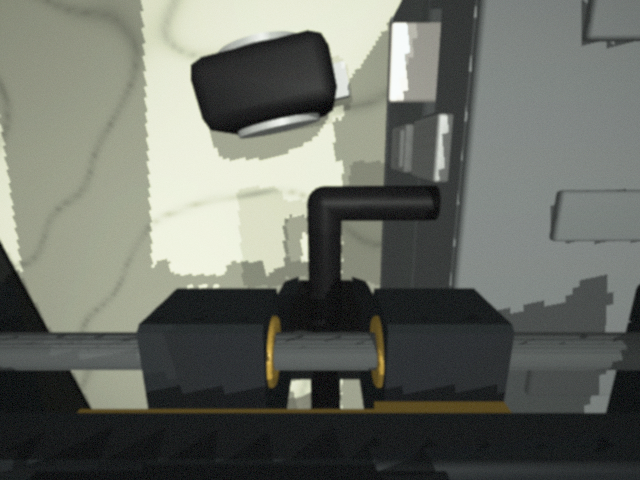

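carry_out(
  linear=[
    [0,0,0.002],
    [0,0,0.003],
    [0,0,0.003],
    [0,0,0.003],
  ],
  roll=[0,0,0,0],
  grip_force=35,
)

```text
clock: 22.78
tool_pos: [0.5219, -0.0545, 0.0679]
eef_rot: [0.088, 0.996, -0.0, -0.0]
contact_force: [-4.1, -1.8, -2.2]
opening: 0.094
```

```bash
sed -i 's/^ref=.*/ref=np.array([.5219,-.0548,.0655]); T0=0/; s/h(1.75)/h(T0)/' nxt.py; python3 nxt.py "[0,.035,.07,.105,.14,.175,.21,.25,.29,.33,.37]"
```

```text
22.7833 0.09379734480089637 [ 0.5219 -0.0545  0.0679] [ 0.088  0.996 -0.    -0.   ] [-4.1 -1.8 -2.2] [-0.29  0.55  0.01]
0 [0.0, -0.0003, -0.0024]
0.035 [0.0002, 0.0006, 0.0059]
0.07 [0.0004, 0.0018, 0.0142]
0.105 [0.0007, 0.0033, 0.0224]
0.14 [0.001, 0.0051, 0.0306]
0.175 [0.0013, 0.0071, 0.0387]
0.21 [0.0017, 0.0094, 0.0467]
0.25 [0.0023, 0.0124, 0.0558]
0.29 [0.0028, 0.0157, 0.0647]
0.33 [0.0035, 0.0194, 0.0735]
0.37 [0.0042, 0.0234, 0.0822]
```

carry_out(
  linear=[
    [0,0.0005,0.005],
    [0.0004,0.0018,0.014],
    [0.0007,0.0033,0.0224],
    [0.001,0.005,0.0306],
    [0.0013,0.0071,0.0387],
    [0.0017,0.0094,0.0467],
    [0.0023,0.0124,0.0558],
    [0.0023,0.0124,0.0558],
  ],
  roll=[0,0,0,0,0,0,0,0],
)

```text
clock: 23.45
tool_pos: [0.5243, -0.0412, 0.1255]
eef_rot: [0.087, 0.996, 0.0, 0.0]
contact_force: [-3.6, -1.3, -3.2]
opening: 0.096
```

```bash
python3 nxt.py "np.arange(.25,.9,.07)"; python3 bar.py w16
```

```text
23.45 0.09576324005704277 [ 0.5243 -0.0412  0.1255] [0.087 0.996 0.    0.   ] [-3.6 -1.3 -3.2] [-0.27  0.74  0.09]
0.25 [-0.0002, -0.001, -0.0018]
0.32 [0.0009, 0.0051, 0.0138]
0.39 [0.0021, 0.0122, 0.0289]
0.46 [0.0036, 0.0203, 0.0434]
0.53 [0.0052, 0.0295, 0.0573]
0.6 [0.0069, 0.0395, 0.0706]
0.67 [0.0088, 0.0505, 0.0831]
0.74 [0.0109, 0.0623, 0.0948]
0.81 [0.0131, 0.0748, 0.1056]
0.88 [0.0154, 0.0881, 0.1155]
0.85 85481
-0.04 bar top z rel tcp [0.0492 0.0503 0.0508] b 0.0006
-0.03 bar top z rel tcp [0.0491 0.0502 0.0507] b 0.0006
-0.02 bar top z rel tcp [0.0482 0.0562 0.0631] b 0.0121
```

View pics/w16.png

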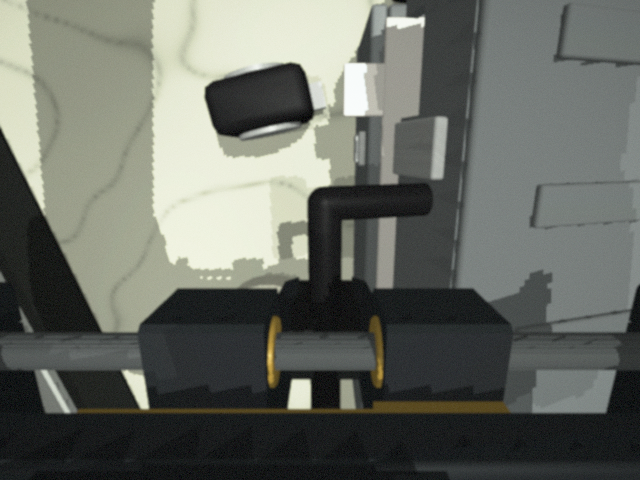

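carry_out(
  linear=[
    [0.0009,0.005,0.0138],
    [0.0021,0.0122,0.0289],
    [0.0036,0.0203,0.0434],
    [0.0052,0.0295,0.0573],
    [0.0069,0.0395,0.0706],
    [0.0088,0.0505,0.083],
    [0.0109,0.0623,0.0948],
    [0.0109,0.0623,0.0948],
  ],
  roll=[0,0,0,0,0,0,0,0],
)

```text
clock: 24.22
tool_pos: [0.5359, 0.0229, 0.2209]
eef_rot: [0.086, 0.996, 0.001, 0.001]
contact_force: [-3.3, -2.1, -0.8]
opening: 0.09
```

```bash
python3 nxt.py "[.74,.8,.86,.91,.96,1.0,1.03,1.05]"; python3 bar.py w17
```

```text
24.2167 0.0900707228803196 [0.5359 0.0229 0.2209] [0.086 0.996 0.001 0.001] [-3.3 -2.1 -0.8] [-0.36  0.71  0.02]
0.74 [-0.0007, -0.0018, -0.0007]
0.8 [0.0012, 0.0089, 0.0086]
0.86 [0.0031, 0.0202, 0.0173]
0.91 [0.0048, 0.03, 0.024]
0.96 [0.0066, 0.04, 0.0301]
1.0 [0.008, 0.0483, 0.0347]
1.03 [0.0092, 0.0546, 0.0379]
1.05 [0.0099, 0.0589, 0.04]
0.88 73523
-0.04 bar top z rel tcp [0.0477 0.05   0.0506] b 0.0004
-0.03 bar top z rel tcp [0.0476 0.05   0.0507] b 0.0004
-0.02 bar top z rel tcp [0.0459 0.0545 0.0624] b 0.0008
```

carry_out(
  linear=[
    [0.0012,0.0089,0.0086],
    [0.003,0.02,0.0173],
    [0.0048,0.03,0.024],
    [0.0066,0.04,0.03],
    [0.008,0.048,0.0347],
    [0.0099,0.0585,0.04],
    [0.0099,0.0585,0.04],
    [0.0099,0.0585,0.04],
  ],
  roll=[0,0,0,0,0,0,0,0],
)

```text
clock: 24.98
tool_pos: [0.5459, 0.0804, 0.2596]
eef_rot: [0.087, 0.996, 0.001, 0.001]
contact_force: [0.4, -0.4, -3.7]
opening: 0.095
```

```bash
python3 nxt.py "[1.047]"; python3 bar.py w18
python3 - <<'E'
from h import *
for n in ('top','scene'):
    p=snapshot(n); P=cloud(p,np.ones((480,640),bool)); save(p,n+'18')
    cv2.imwrite(f'pics/{n}18c.png',cv2.resize(p['img'][150:330,210:450,::-1],None,fx=3.2,fy=3.2))
    u=np.array([.985,-.172]); v=np.array([.172,.985]); hp=np.array([.563,.18])
    a=(P[:,:2]-hp)@v; b=(P[:,:2]-hp)@u
    # outer lid face: plane fit of points on back side beside gripper
    m=(abs(b)<.13)&(abs(b)>.06)&(P[:,2]>.16)&(P[:,2]<.30)&(a>-.15)&(a<.05)
    from numpy.linalg import lstsq
    idx=np.nonzero(m)[0]; best=None
    rng=np.random.default_rng(0)
    for _ in range(300):
        i=rng.choice(idx,2,replace=False); d=np.array([a[i[1]]-a[i[0]],P[i[1],2]-P[i[0],2]]); 
        if np.hypot(*d)<.05: continue
        nn=np.array([-d[1],d[0]])/np.hypot(*d); r=abs((a[idx]-a[i[0]])*nn[0]+(P[idx,2]-P[i[0],2])*nn[1])
        c=(r<.004).sum()
        if best is None or c>best[0]: best=(c,np.degrees(np.arctan2(abs(d[1]),-d[0]*np.sign(d[1]))))
    print(n,best,len(idx))
E
```

```text
24.9833 0.09475858848030645 [0.5459 0.0804 0.2596] [0.087 0.996 0.001 0.001] [ 0.4 -0.4 -3.7] [-0.08 -0.07 -0.03]
1.047 [-0.0002, 0.0008, 0.001]
0.63 47667
-0.04 bar top z rel tcp [0.0468 0.0497 0.0502] b 0.0005
-0.03 bar top z rel tcp [0.0471 0.0497 0.0503] b 0.0004
-0.02 bar top z rel tcp [0.0451 0.0546 0.0627] b 0.0015
top (np.int64(710), np.float64(58.731382612958626)) 983
scene (np.int64(1984), np.float64(58.92422695771107)) 2832
```

View pics/w18.png

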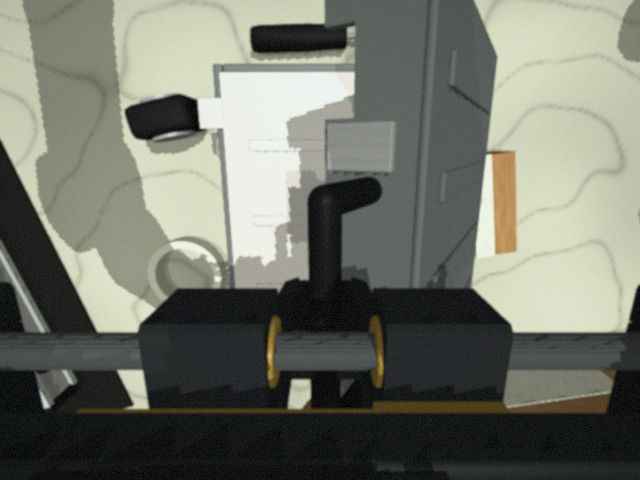

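View pics/scene18c.png

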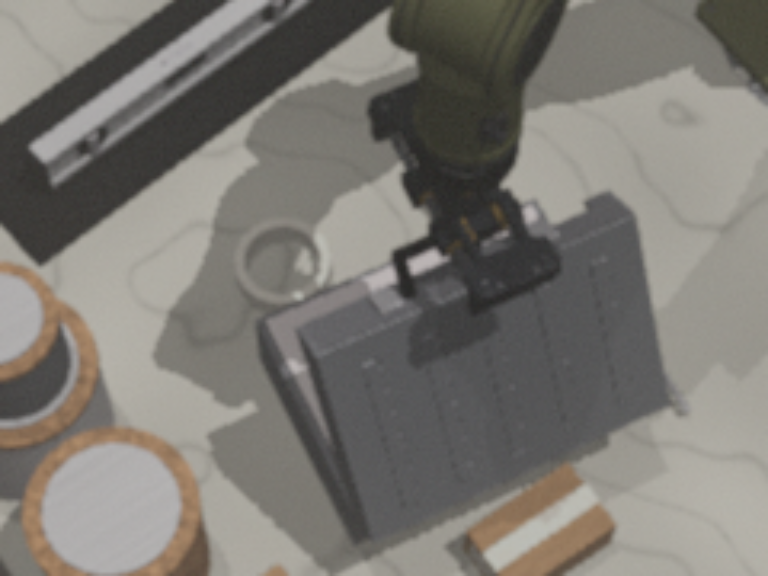

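View pics/top18.png

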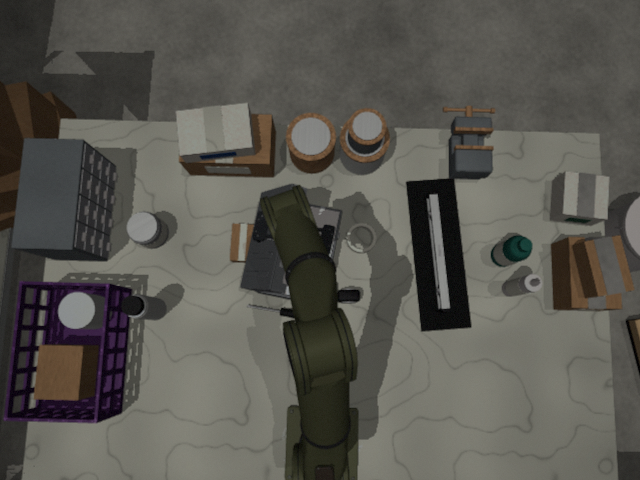

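Run:
```python
from h import *
p=snapshot('wrist'); P=lambda u,v: np.round(world(p,u,v),4)
for u,v in [(240,90),(340,90),(240,230),(310,120),(300,200),(210,112),(250,270)]: print(u,v,P(u,v))
for n in ('top','scene'):
  q=snapshot(n)
  for k in ['tape_roll','tape_measure','screw_box','screwdriver','level']:
    c=cut_out(q,k)
    if c:
        Q=cloud(q,c[0]['region']); print(n,k,round(c[0]['confidence'],2),np.round(np.percentile(Q,[2,50,98],axis=0),3).tolist())
s=status.get_state(); print(s['clock'],s['qd'].__class__,s['contact_force'],s['opening'],s['tool_pos'])
```

```text
240 90 [0.4197 0.0264 0.0901]
340 90 [0.4352 0.1131 0.0914]
240 230 [ 0.5428 -0.0032  0.0908]
310 120 [0.455  0.0825 0.0901]
300 200 [0.5244 0.0597 0.0895]
210 112 [ 0.4326 -0.0047  0.0888]
250 270 [ 0.585  -0.0034  0.0896]
top tape_roll 0.91 [[0.553, -0.142, 0.007], [0.596, -0.099, 0.023], [0.638, -0.06, 0.034]]
top tape_measure 0.85 [[0.4, -0.096, 0.021], [0.418, -0.064, 0.057], [0.439, -0.035, 0.066]]
top screw_box 0.79 [[0.514, 0.225, 0.016], [0.569, 0.257, 0.049], [0.621, 0.284, 0.059]]
top screwdriver 0.49 [[0.355, 0.098, -0.006], [0.369, 0.122, 0.019], [0.384, 0.223, 0.029]]
top level 0.63 [[0.387, -0.359, 0.002], [0.548, -0.328, 0.051], [0.729, -0.303, 0.059]]
scene tape_roll 0.89 [[0.562, -0.141, -0.0], [0.603, -0.1, 0.021], [0.647, -0.053, 0.037]]
scene tape_measure 0.65 [[0.355, 0.478, 0.01], [0.396, 0.51, 0.171], [0.408, 0.538, 0.22]]
scene screw_box 0.87 [[0.522, 0.218, 0.003], [0.581, 0.256, 0.047], [0.632, 0.287, 0.056]]
scene level 0.84 [[0.394, -0.349, 0.003], [0.571, -0.323, 0.045], [0.739, -0.3, 0.059]]
25.8333 <class 'numpy.ndarray'> [ 2.80421838  0.33733018 -5.79280534] 0.08968248499053146 [0.54567093 0.07960061 0.2593106 ]
```

```bash
python3 -c "
from plant import finish_job; print(finish_job())"
```

```text
the job is handed in; nothing more can be done
None
```

The job is done and handed in at about 26 s on the robot's clock. The outer lid is held at about 59–60° in the gripper.

**What I did**
- **Level:** I lifted it off the case and set it upright along the middle of the mat, without dropping it.
- **Closing:** I gripped the handle and swung both lids down together under control until they were shut. I pressed to about 23 N, and the lid top was then flat at about 0.133 m from front to hinge.
- **Opening:** I raised the outer lid alone along its arc and kept hold of it.

**Last checks**
- **Lid angle:** plane fits from the top and scene cameras gave 58.7° and 58.9°. The handle arc puts it at about 60°.
- **Inner cover:** it lies flat at a height of 0.09 m, so it is shut.
- **Other things on the bench:** the tape roll and screw box are where they started, to within about 1 cm in both cameras. The tape measure matched in the top view only. The paint tin, spray can, bottle and cartridge I checked only by eye in the pictures.

**What failed or disagreed**
- **Fingertip position:** wrist depth showed the fingertips about 18 mm above the reported TCP, where the text says 19 mm below it. The first grasp of the handle therefore closed on nothing, and I regrasped 37 mm lower. The level had probably been held by only a few millimetres of its top edge, though it did not slip.
- **Opening reading:** it was 8–10 mm on the 12 mm bar throughout.
- **Misread in the last check:** the scene camera's "tape_measure" result was really the spray can.

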